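# Load the burnout kiln

### The job

Load the cold burnout kiln: lift off its knobbed lid and lay it flat on the white soldering tile, take any kiln posts still standing inside out onto the cork mat, and stand every casting flask from the mat upright on the kiln floor, setting them down gently, never dropping or toppling one. With everything loaded put the lid back square and flush on the rim, and then turn the dial clockwise from off to low, its first mark. Leave the steel block and the wooden ring clamp where they are.

Things in the scene. Friction and masses are not known exactly. Their poses are not given: they have to be found in the camera images.
- kiln: small square top-loading burnout kiln, fixed, steel jacket 230 x 230 mm, rim 132 mm above the bench. Origin: centre of its underside at bench height. Its -x side is the front, where a switch box (80 deep x 120 wide, flat top 100 mm above the bench, centre 155 mm in front of the kiln's centre) carries the dial
- kiln_floor (a point): centre of the kiln's inner floor, 70 mm above the bench, axes as the kiln's. The chamber is 184 x 184 mm, 62 mm deep, with straight walls 23 mm thick
- kiln_rim (a point): centre of the kiln's mouth at rim height (132 mm above the bench), axes as the kiln's
- lid: loose square lid, 230 x 230 x 30 mm, white fibre board in a metal band, 0.5 to 0.8 kg, flat underneath (it rests on the rim, nothing guides it). Origin: centre of its underside; z up. In its middle, on a short stem, a round wooden knob 34 mm across, from 42 to 76 mm above the underside
- lid_knob (a point): middle of the lid's knob, 60 mm above the lid's underside
- dial (a joint): the kiln's heat switch: 0 = off, grows clockwise seen from above; the marks low, medium and high are at 1.05, 2.09 and 3.14 rad, and it stays where it is left
- dial_grip (a point): on the dial's vertical axis at the height to grip. The grip is a narrow bar lying along this frame's x axis, 14 mm thick, 42 mm long, from 14 to 44 mm above the switch box's top, and turning with it; a white line on its -x half is the pointer (towards the kiln's front, away from the chamber, when off). White ticks around it mark off, low, medium and high
- tile: white square soldering tile, fixed, 250 x 250 x 10 mm, flat. Origin: centre of its underside (its top is 10 mm above)
- mat: thin brown cork bench mat, fixed, 250 mm (x) x 190 mm (y) x 3 mm, flat. Origin: centre of its underside (its top is 3 mm above). The waiting flasks stand on its +x two thirds (two columns of two places); the third nearest -x is free
- flask1: casting flask: upright steel cylinder full of set plaster, 50 mm across, 52 mm tall, about 0.27 kg, waiting on the mat; may be absent. Origin: centre of its underside, z up
- flask2: casting flask: upright steel cylinder full of set plaster, 50 mm across, 52 mm tall, about 0.27 kg, waiting on the mat; may be absent. Origin: centre of its underside, z up
- flask3: casting flask: upright steel cylinder full of set plaster, 50 mm across, 52 mm tall, about 0.27 kg, waiting on the mat; may be absent. Origin: centre of its underside, z up
- flask4: casting flask: upright steel cylinder full of set plaster, 50 mm across, 52 mm tall, about 0.27 kg, waiting on the mat; may be absent. Origin: centre of its underside, z up
- post1: square kiln post of buff ceramic, 38 x 38 x 52 mm tall, about 0.12 kg, left standing on the kiln's floor from the last firing; may be absent. Origin: centre of its underside, z up, sides along x and y
- post2: square kiln post of buff ceramic, 38 x 38 x 52 mm tall, about 0.12 kg, left standing on the kiln's floor from the last firing; may be absent. Origin: centre of its underside, z up, sides along x and y
- clamp: bystander: wooden ring clamp lying on the bench, 130 x 28 x 24 mm, origin under its centre
- block: bystander: steel bench block 75 x 75 x 20 mm, origin under its centre

How it is judged:
By the outcome, as a careful person would: the job done as asked, in the order asked, and still so for the second after the job is handed in, with the robot touching nothing.
Of flask3, flask4, post1, post2 only 1 to 4 are there at a start; the rules pass over those that are not, and their reading is None.
At some moment in a run one of flask1, flask2, flask3, flask4, lid may be knocked a few centimetres aside while the robot is not near it.
It also fails if it takes over 210 s, if anything falls off the work surface, if the arm or the gripper's body presses on something with over 40 N, if the wrist force passes 120 N, or if a joint passes its speed limit or range.

### The arm

A 7-joint arm with a two-finger parallel gripper is mounted at the origin on the work surface. World frame = base frame: x ahead of the robot, y to its left, z up, the work surface at z = 0. Lengths are in m, angles in degrees, forces in N, time in s.
With the tool pointing down it reaches from about 0.35 to 0.775 m from the base axis. Payload 3.1 kg.
Tool frame: the origin (TCP) lies on the centre line of the jaws, within the pads' length; the fingertips stand 17 mm ahead of it and the grasp point (between the pads) lies 2 mm behind it (robot.tip_reach is the distance from the TCP to the fingertips, in m); z points along the fingers, y is the direction in which the jaws open and shut (so a half turn about z gives the same grasp; the last joint's range is limited). The gripper opens to 85 mm and grips with 20 to 120 N. Pads are 22 mm wide; open, the fingers measure 114 mm over their backs; the gripper's body (76 mm by 85 mm) begins 54 mm behind the grasp point. The pads swing forward as they close: fully open they stand 13 mm farther back than shut.
Start: joints at [-67.878, 17.813, 0.802, 86.603, -0.252, 75.585, -1.558], TCP at [0.228, 0.5, 0.248] pointing down, gripper open.
Joint ranges: [-154.91, 154.91], [-16.99, 109.72], [-72.82, 74.43], [7.12, 147.25], [-82.49, 262.49], [11.32, 116.49], [-174.64, 174.64]. Speed limits (degrees/s): [159.86, 159.86, 180, 180, 180, 180, 180].

### API

Orientations are given as [roll, pitch, yaw] about the fixed x, y, z axes, in that order (R = Rz(yaw) Ry(pitch) Rx(roll)).
In Python, from station import robot, fingers, vision, workorder, recognise gives the robot as it stands. Calls block until the motion is done:
- robot.move_to(position, orientation): joint-space move of the TCP to a pose.
- robot.line_to(position, orientation=None, velocity=0.15, f_stop=None): straight line of the TCP; orientation=None keeps the orientation; velocity is the mean speed in m/s. With f_stop (N) it stops when the force on the tool has changed by that much, and returns True; else False.
- robot.move_j(angles): joint-space move.
- fingers.gripper_to(opening, force=None): opening from 0.0 (shut) to 1.0 (fully open); force is the grip in N (None keeps the last); returns when the fingers have stopped.
- robot.pause(seconds).
- robot.inverse_kinematics(position, orientation): joint angles nearest the present ones, or None.
- vision.grab_frame(name): name is "scene" or "side" or "wrist"; returns the picture (480x640x3 uint8, red, green, blue); there is no depth.
- vision.calibration(name): a dict with "mtx" (3x3 intrinsics, pixels), "extrinsics" (4x4, takes a point from world to camera coordinates); the wrist camera has in their place "T_tool_cam" (4x4, takes a point from camera to tool coordinates, whose origin is the TCP and whose axes are the flange's). Camera axes: x right, y up, looking along -z (the intrinsics and any distortion apply to the point x, -y, -z); pixel columns grow to the right and rows downward; lengths in m; the calibration is good to about 2 mm. A picture is of the moment at which its call begins: read the wrist's pose just before it. calibration takes no time and is no camera call.
A pose or a line that the arm cannot do raises robot.PlanningError and nothing moves.
- workorder.close_job(): hands the job in, once; it reports no verdict.
Trained networks look in the newest picture that a camera, given by its name, has taken for a name from the list of things; names that differ only in an ending like _2 or _b are one class to them, and where a whole thing is asked for, a point or a joint stands for the part that bears it (a point fixed in the world has none). Each returns a list of dicts, best first, with "p" (0 to 1); they miss things now and then, are a little off and sometimes report something else, mostly with a low value. They report only what shows in the picture. A call takes as long as a camera call.
- recognise(label, camera): "rect" ([centre column, centre row, width, height] in pixels, round what is visible of it).
Readings, each from a call of its own:
- robot.current_time_s(): time.
- robot.current_joint_positions(): joint angles.
- robot.current_dq(): joint speeds.
- robot.current_joint_torque(): joint torques, N m.
- robot.current_tool_pos(): TCP position.
- robot.current_eef_rot(): TCP orientation.
- robot.current_contact_force(): force on the tool from outside, world axes, zero at the start.
- robot.current_torque(): the same for the moment, N m.
- robot.current_finger_gap(): opening from 0.0 (shut) to 1.0 (fully open).
Only numpy, scipy, OpenCV 4.12 (cv2) and the standard library are available. Lean on these libraries where they do the work, as an engineer would, in place of code of your own. Each camera call takes 0.05 s, during which the arm holds its last target.

## Working session

There is one attempt and no reset: what is moved stays moved. The work goes in short steps, each a Python script; the robot and the scene stay as the last script left them, time stands still between calls to the robot, and variables do not carry over. Pictures are saved under pics/ and viewed, and the job is handed in when it is done.

```bash
ls; mkdir -p pics
python3 - <<'E'
from station import robot, fingers, vision, workorder, recognise
import cv2,numpy as np
for n in ["scene","side","wrist"]:
    im=vision.grab_frame(n); cv2.imwrite(f"pics/a_{n}.png",im[:,:,::-1])
    print(n,vision.calibration(n))
print(robot.current_time_s(),robot.current_tool_pos(),robot.current_eef_rot())
E
```

```text
pics
scene {'mtx': array([[550.65365776,   0.        , 336.36224912],
       [  0.        , 550.65365776, 245.21901634],
       [  0.        ,   0.        ,   1.        ]]), 'extrinsics': array([[ 0.35619616,  0.93420819,  0.01947691, -0.21304439],
       [-0.68982639,  0.24884372,  0.67986496,  0.31260398],
       [ 0.63028871, -0.25560097,  0.73307864, -1.69138537],
       [ 0.        ,  0.        ,  0.        ,  1.        ]])}
side {'mtx': array([[537.92938947,   0.        , 321.8855891 ],
       [  0.        , 537.92938947, 232.89410831],
       [  0.        ,   0.        ,   1.        ]]), 'extrinsics': array([[ 0.84622034, -0.5325278 ,  0.0180358 , -0.50393475],
       [ 0.40179962,  0.65998474,  0.63480486, -0.32924507],
       [-0.34995458, -0.529938  ,  0.77246197, -1.03792923],
       [ 0.        ,  0.        ,  0.        ,  1.        ]])}
wrist {'mtx': array([[331.66331991,   0.        , 321.00737091],
       [  0.        , 331.66331991, 239.02379375],
       [  0.        ,   0.        ,   1.        ]]), 'T_tool_cam': array([[-2.29306825e-04,  9.61814656e-01,  2.73701506e-01,
         6.82714220e-02],
       [ 9.99999924e-01,  3.07206263e-04, -2.41754893e-04,
         1.11267699e-04],
       [-3.16606216e-04,  2.73701430e-01, -9.61814653e-01,
        -1.24661010e-01],
       [ 0.00000000e+00,  0.00000000e+00,  0.00000000e+00,
         1.00000000e+00]])}
0.15 [0.22794456 0.49997673 0.24745404] [-1.79895775e+02  5.59211530e-03  1.55493621e+02]
```

View pics/a_scene.png

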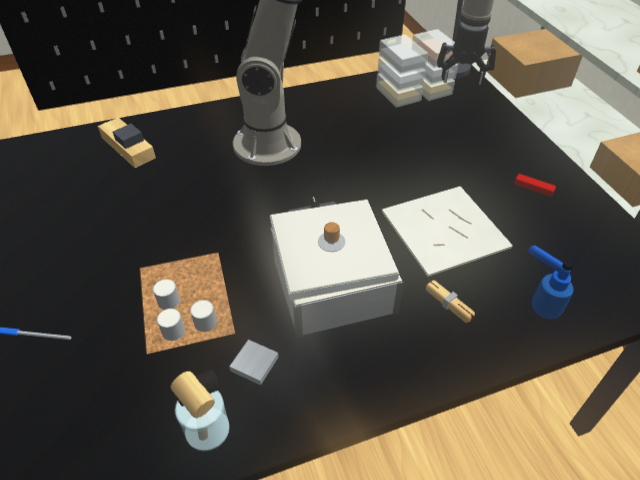

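View pics/a_side.png

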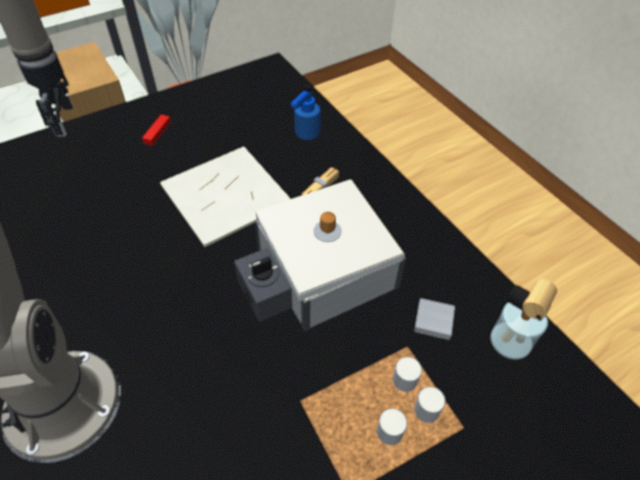

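View pics/a_wrist.png

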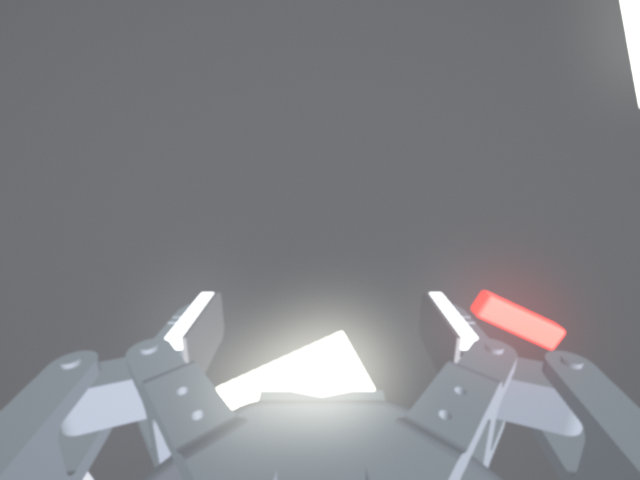

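```bash
cat > h.py <<'E'
from station import robot, fingers, vision, workorder, recognise
import cv2,numpy as np
from scipy.spatial.transform import Rotation as R
def snap(cam,name=None):
    if cam=='wrist':
        p=np.array(robot.current_tool_pos());r=R.from_euler('xyz',robot.current_eef_rot(),degrees=True).as_matrix()
    im=vision.grab_frame(cam)
    if name: cv2.imwrite(f'pics/{name}.png',im[:,:,::-1])
    c=vision.calibration(cam);K=c['mtx']
    if cam=='wrist':
        T=np.eye(4);T[:3,:3]=r;T[:3,3]=p
        E=np.linalg.inv(T@c['T_tool_cam'])
    else:E=c['extrinsics']
    F=np.diag([1,-1,-1.])
    return im,K@F@E[:3]        # 3x4 projection
def proj(P,X):
    X=np.atleast_2d(X);h=np.c_[X,np.ones(len(X))]@P.T
    return h[:,:2]/h[:,2:]
def unproj(P,uv,z):
    H=np.c_[P[:,0],P[:,1],P[:,2]*z+P[:,3]]
    uv=np.atleast_2d(uv).astype(float);h=np.c_[uv,np.ones(len(uv))]@np.linalg.inv(H).T
    return h[:,:2]/h[:,2:]
def rectify(im,P,z,x0,x1,y0,y1,s=0.001):
    # top view: row = (x1-x)/s , col=(y1-y)/s
    H=np.c_[P[:,0],P[:,1],P[:,2]*z+P[:,3]]
    A=np.array([[0,-s,x1],[-s,0,y1],[0,0,1.]])
    return cv2.warpPerspective(im,H@A,(int((y1-y0)/s),int((x1-x0)/s)),flags=cv2.INTER_LINEAR|cv2.WARP_INVERSE_MAP)
E
python3 - <<'E'
from h import *
im,Ps=snap('scene');
pts={'mat':(.003,[(140,267),(219,254),(234,333),(148,352)]),'tile':(.01,[(383,210),(460,188),(511,243),(431,273)]),'lid':(.162,[(271,217),(369,203),(398,277),(290,292)]),'knobtop':(.208,[(332,226)]),'clamp':(.02,[(450,301)]),'block':(.02,[(254,361)]),'fl':(.055,[(165,287),(170,318),(203,309)])}
for k,(z,u) in pts.items(): print(k,unproj(Ps,u,z).round(3).tolist(),unproj(Ps,u,z).mean(0).round(3))
for n in ['flask1','post1','lid','lid_knob','tile','mat','dial','kiln']:
    d=recognise(n,'scene'); print(n,[(np.round(x['rect']),round(x['p'],2)) for x in d][:6])
im,Pd=snap('side')
for n in ['flask1','lid','lid_knob','tile','mat','dial','kiln']:
    d=recognise(n,'side'); print(n,[(np.round(x['rect']),round(x['p'],2)) for x in d][:6])
E
```

```text
mat [[0.379, -0.428], [0.402, -0.239], [0.644, -0.26], [0.628, -0.444]] [ 0.513 -0.343]
tile [[0.401, 0.21], [0.392, 0.451], [0.624, 0.469], [0.643, 0.229]] [0.515 0.34 ]
lid [[0.479, -0.116], [0.511, 0.111], [0.736, 0.079], [0.697, -0.14]] [ 0.606 -0.016]
knobtop [[0.595, -0.013]] [ 0.595 -0.013]
clamp [[0.74, 0.225]] [0.74  0.225]
block [[0.738, -0.238]] [ 0.738 -0.238]
fl [[0.507, -0.378], [0.596, -0.381], [0.596, -0.31]] [ 0.566 -0.356]
flask1 [(array([167., 294.,  28.,  31.]), 0.93), (array([205., 317.,  25.,  36.]), 0.9), (array([170., 327.,  33.,  35.]), 0.88), (array([315., 202.,  -1.,  19.]), 0.56)]
post1 []
lid [(array([336., 251., 126., 104.]), 0.68)]
lid_knob [(array([335., 250., 124., 102.]), 0.81), (array([337., 268., 135., 140.]), 0.23)]
tile [(array([448., 232., 126.,  88.]), 0.93)]
mat [(array([188., 302.,  91., 102.]), 0.6)]
dial []
kiln [(array([337., 269., 132., 135.]), 0.81)]
flask1 [(array([390., 425.,  31.,  37.]), 0.79), (array([429., 404.,  29.,  38.]), 0.7), (array([408., 374.,  31.,  35.]), 0.69)]
lid [(array([329., 240., 153., 119.]), 0.67), (array([321., 276., 171., 108.]), 0.53)]
lid_knob [(array([328., 240., 149., 116.]), 0.83)]
tile [(array([382., 413., 160., 134.]), 0.5)]
mat [(array([382., 414., 163., 131.]), 0.92)]
dial [(array([261., 269.,  24.,  20.]), 0.87)]
kiln [(array([320., 273., 170., 107.]), 0.89), (array([330., 240., 154., 124.]), 0.38)]
```

Run:
```python
from h import *
q0=robot.inverse_kinematics([0.47,-0.02,0.50],[180,0,0]);print(q0)
for yaw in (0,180,90,-90):
    print(yaw,robot.inverse_kinematics([0.48,-0.02,0.45],[180,0,yaw]))
im=cv2.imread('pics/a_scene.png')[180:350,250:420];cv2.imwrite('pics/c1.png',cv2.resize(im,None,fx=3.5,fy=3.5,interpolation=cv2.INTER_CUBIC))
im=cv2.imread('pics/a_side.png')[170:340,220:420];cv2.imwrite('pics/c2.png',cv2.resize(im,None,fx=3.5,fy=3.5,interpolation=cv2.INTER_CUBIC))
```

```text
[-36.81610735  10.55100356  48.36663007  64.23996086  -8.29886283
 108.52344523 -81.58826478]
0 [-37.20382422   9.9646442   46.89504099  71.75750459  -7.40237434
 101.30403291 -82.20227642]
180 [-32.12947977   9.3194909   40.14548942  71.60330372  -6.10948455
 101.18437528  96.45186388]
90 [-37.14957904   9.95636429  46.82116747  71.75591392  -7.38722877
 101.30243852   7.78197652]
-90 [ -48.75763245   12.9650361    64.29028898   72.06416488  -11.92573259
  101.97604217 -167.55968215]
```

View pics/c1.png

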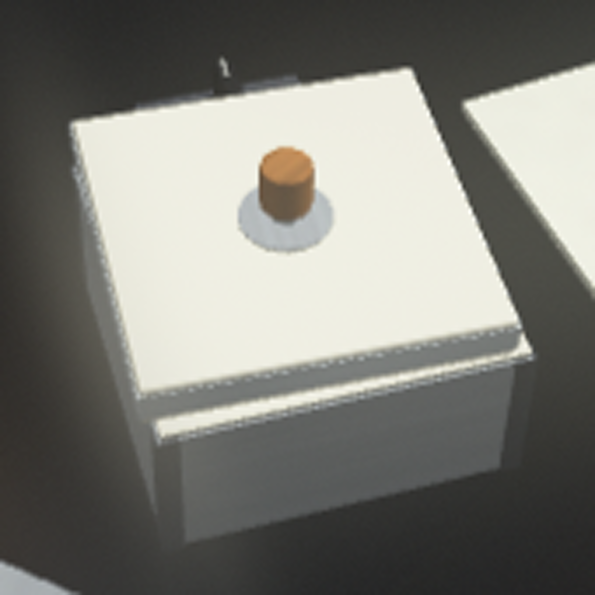

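View pics/c2.png

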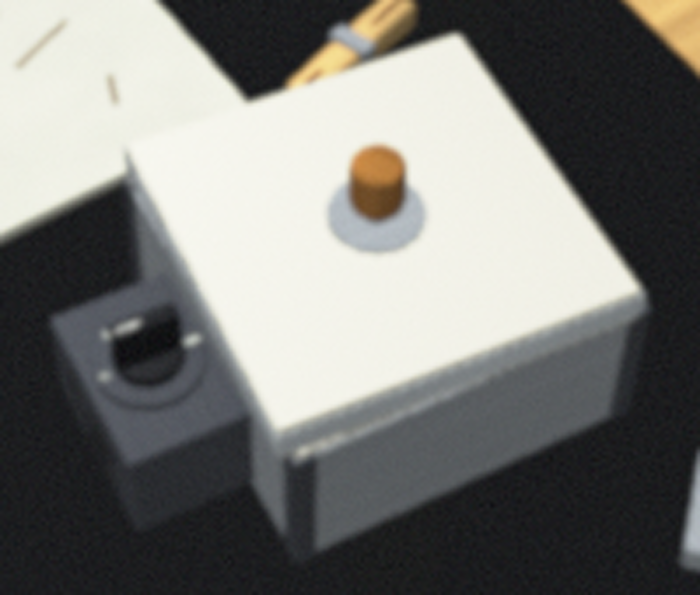

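Run:
```python
from h import *
robot.move_to([0.58,-0.06,0.45],[180,0,82])
im,P=snap('wrist','b_w')
print(robot.current_time_s(),robot.current_joint_positions().round(1),robot.current_tool_pos())
np.save('P_b.npy',P)
cv2.imwrite('pics/b_rect.png',rectify(im,P,.162,.3,.85,-.3,.25)[:,:,::-1])
```

```text
3.5083 [-21.8  26.4  49.   53.7 -20.6 107.2   9.8] [ 0.58019673 -0.05861445  0.44957685]
```

View pics/b_w.png

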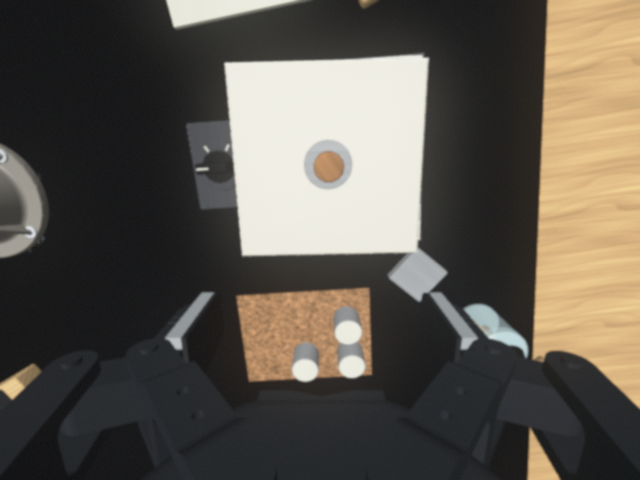

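View pics/b_rect.png

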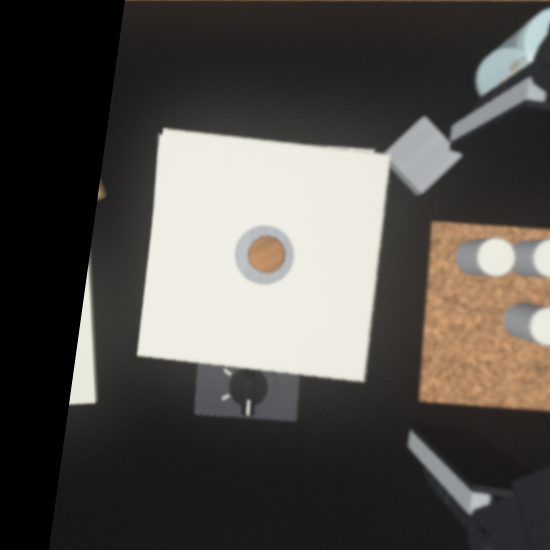

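```bash
python3 - <<'E'
from h import *
P=np.load('P_b.npy')
print('knob',unproj(P,[(329,166)],.208))
c=vision.calibration
F=np.diag([1,-1,-1.])
Ps=c('scene')['mtx']@F@c('scene')['extrinsics'][:3];Pd=c('side')['mtx']@F@c('side')['extrinsics'][:3]
np.save('Ps.npy',Ps);np.save('Pd.npy',Pd)
print(unproj(Ps,[(332,225.7)],.208),unproj(Pd,[(327.7,216.3)],.208))
print('tile side',unproj(Pd,[(160,184),(245,149),(207,243)],.01))
print('tile scene',unproj(Ps,[(383,210),(460,188),(511,243),(431,273)],.01))
for n,P in(('scene',Ps),('side',Pd)):
  im=cv2.imread(f'pics/a_{n}.png');cv2.imwrite(f'pics/t_{n}.png',rectify(im,P,.01,.35,.68,.15,.5,.0007))
E
cd pics; python3 -c "
import cv2,numpy as np
a=cv2.imread('t_scene.png');b=cv2.imread('t_side.png');cv2.imwrite('tt.png',cv2.resize(np.hstack([a,b]),(800,377)))
for i in(a,b):
  g=(cv2.cvtColor(i,6)>150).astype('uint8');c=max(cv2.findContours(g,0,2)[0],key=cv2.contourArea);r=cv2.minAreaRect(c);x,y=r[0];print(.68-y*.0007,.5-x*.0007,np.array(r[1])*.0007,r[2])"
```

```text
knob [[ 0.59618006 -0.01287416]]
[[ 0.59394077 -0.01259487]] [[ 0.59620314 -0.0137508 ]]
tile side [[0.3803302  0.45081583]
 [0.63119384 0.45796655]
 [0.40263767 0.20765446]]
tile scene [[0.40094777 0.20958777]
 [0.39203845 0.45145689]
 [0.62390655 0.46884526]
 [0.64325073 0.22855247]]
0.5141154876708984 0.33742746734619145 [0.25216246 0.25087495] 87.1658935546875
0.5324290817260743 0.3051668518066406 [0.28755745 0.32275969] 87.24562072753906
```

View pics/tt.png

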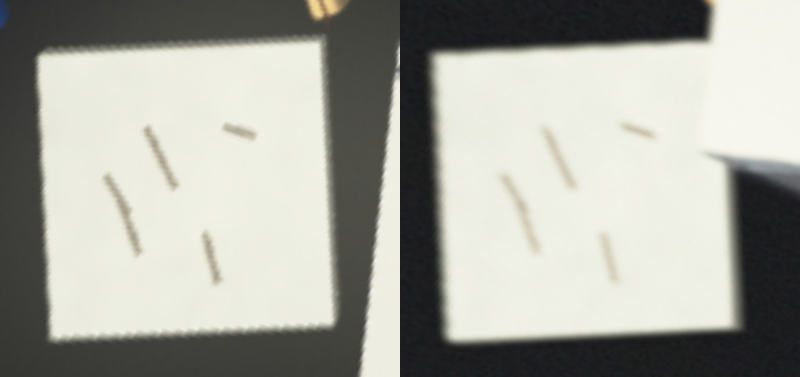

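Run:
```python
from h import *
fingers.gripper_to(0.75)
robot.move_to([.5955,-.013,.27],[180,0,84])
print(robot.current_joint_positions().round(1))
print(robot.line_to([.5955,-.013,.190],velocity=.12,f_stop=8), robot.current_tool_pos())
fingers.gripper_to(0,force=70)
print(robot.current_finger_gap(),robot.current_tool_pos(),robot.current_contact_force())
robot.line_to([.5955,-.013,.215],velocity=.05)
print(robot.current_contact_force())
robot.line_to([.5955,-.013,.29],velocity=.12)
im,P=snap('side','d_side');im,P=snap('scene','d_scene')
print(robot.current_contact_force(),robot.current_torque(),robot.current_finger_gap(),robot.current_time_s())
```

```text
[-31.3  27.8  48.2  77.8 -20.5  83.1   9.9]
False [ 0.59634    -0.01347609  0.19120517]
0.38132766384188505 [ 0.59551882 -0.01305443  0.19122605] [-2.18062993 -0.53295863  5.99918081]
[-0.27579023 -0.59860263 -6.32368219]
[ 0.15091926 -0.34860538 -6.91578996] [-0.06246502 -0.07255141  0.00593424] 0.38143949700927543 7.3583
```

View pics/d_scene.png

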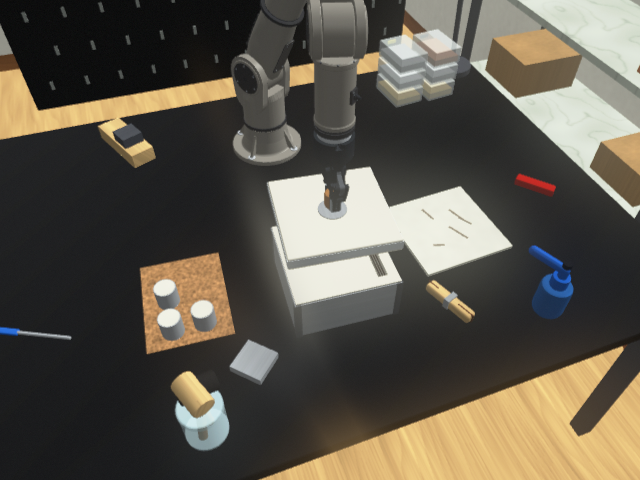

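View pics/d_side.png

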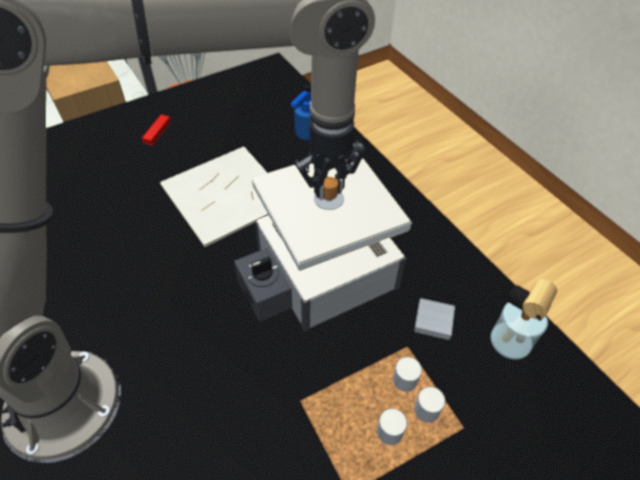

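Run:
```python
from h import *
x,y=.514,.337
robot.move_to([.54,.16,.29],[180,0,90]) if False else None
robot.line_to([x,y,.27],[180,0,92.8],velocity=.15)
robot.line_to([x,y,.09],velocity=.12)
print(robot.line_to([x,y,.064],velocity=.03,f_stop=4),robot.current_tool_pos(),robot.current_contact_force())
fingers.gripper_to(0.75)
robot.line_to([x,y,.20],velocity=.15)
robot.move_to([.57,-.06,.42],[180,0,82])
im,P=snap('wrist','e_w');np.save('P_e.npy',P)
print(robot.current_time_s())
cv2.imwrite('pics/e_rect.png',rectify(im,P,.132,.3,.85,-.35,.3)[:,:,::-1])
im,_=snap('scene','e_scene')
for n in ('post1','flask1'):
  print([(np.round(d['rect'],1),round(d['p'],2)) for d in recognise(n,'wrist')])
```

```text
True [0.51369784 0.33692874 0.06923503] [-0.35431337  0.94431589  4.21900194]
15.4
[]
[(array([358.5, 371.2,  30.8,  38.4]), 0.82), (array([353.4, 334.5,  33.9,  42. ]), 0.8), (array([311.9, 375.6,  31.1,  44.4]), 0.78), (array([215.2, 166.8,  42.2,  36.5]), 0.42)]
```

View pics/e_scene.png

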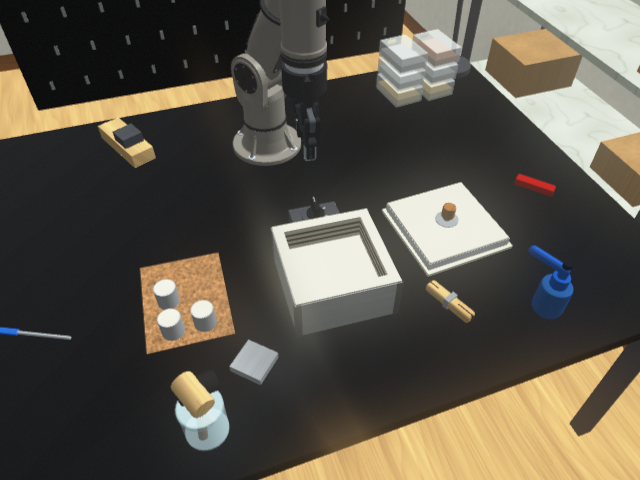

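View pics/e_w.png

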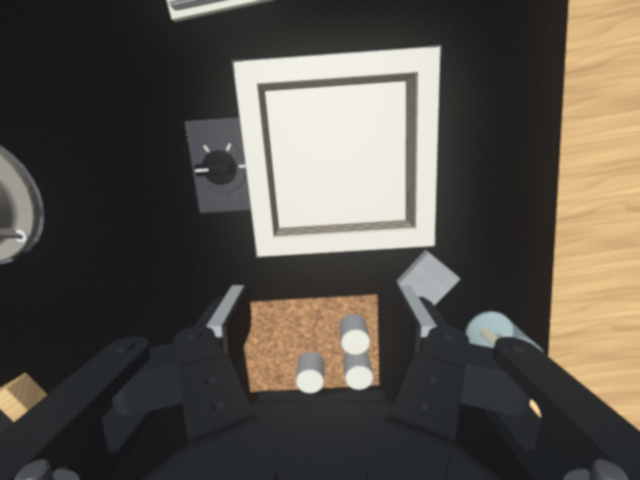

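View pics/e_rect.png

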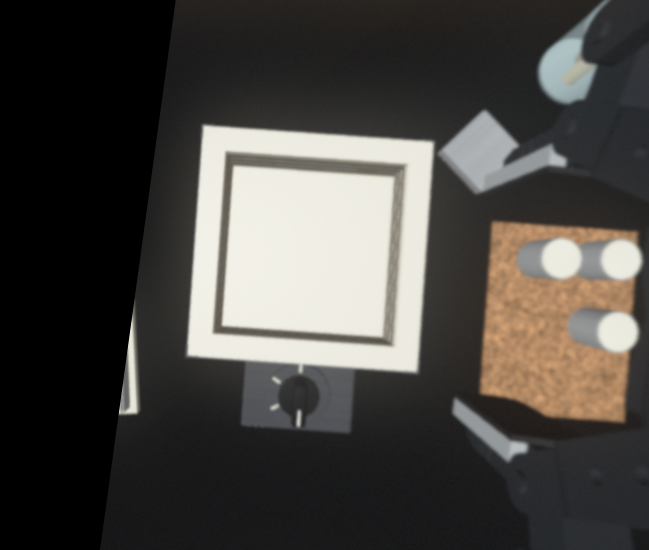

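```bash
cat >> h.py <<'E'
def whites(im,P,z,box,amin,amax,s=.0005,th=150):
    x0,x1,y0,y1=box
    r=rectify(im,P,z,x0,x1,y0,y1,s);hsv=cv2.cvtColor(r,cv2.COLOR_RGB2HSV)
    g=((hsv[...,2]>th)&(hsv[...,1]<60)).astype('uint8')
    out=[]
    for c in cv2.findContours(g,0,2)[0]:
        a=cv2.contourArea(c)*s*s
        if amin<a<amax:
            q=cv2.minAreaRect(cv2.convexHull(c));m=cv2.moments(c)
            ang=q[2]%90; ang=ang-90 if ang>45 else ang
            out.append((round(x1-q[0][1]*s,4),round(y1-q[0][0]*s,4),np.round(np.array(q[1])*s,4),round(-ang,2),round(a,5),(round(x1-m['m01']/m['m00']*s,4),round(y1-m['m10']/m['m00']*s,4))))
    return out
E
python3 - <<'E'
from h import *
Ps=np.load('Ps.npy')
w=cv2.imread('pics/e_w.png')[:,:,::-1].copy();P=np.load('P_e.npy');sc=cv2.imread('pics/e_scene.png')[:,:,::-1].copy()
for n,i,p in(('w',w,P),('s',sc,Ps)):
    print(n,'kiln',whites(i,p,.132,(.43,.78,-.19,.18),.02,.1,th=120))
    print(n,'flask',whites(i,p,.055,(.36,.68,-.46,-.2),.001,.004))
print('lid',whites(sc,Ps,.04,(.3,.7,.15,.52),.03,.1,th=200),whites(sc,Ps,.04,(.3,.7,.15,.52),.03,.1,th=120))
cv2.imwrite('pics/f.png',rectify(sc,Ps,.04,.3,.7,.15,.52)[:,:,::-1])
E
```

```text
w kiln [(0.5973, -0.0095, array([0.2329, 0.2414]), -4.06, 0.05402, (0.6013, -0.0098))]
w flask [(0.382, -0.2302, array([0.0833, 0.0235]), -29.97, 0.00103, (0.3814, -0.2332)), (0.5048, -0.3762, array([0.0509, 0.0541]), 30.96, 0.00202, (0.5065, -0.3769))]
s kiln [(0.6026, -0.0129, array([0.2375, 0.2426]), -4.09, 0.05586, (0.6039, -0.0124))]
s flask [(0.5213, -0.3702, array([0.0852, 0.0491]), 34.42, 0.0021, (0.5095, -0.3779)), (0.6033, -0.3045, array([0.0753, 0.0492]), 43.41, 0.00196, (0.5952, -0.3125)), (0.6028, -0.3735, array([0.0788, 0.0513]), 41.91, 0.00207, (0.5948, -0.3823))]
lid [(0.5167, 0.3345, array([0.2277, 0.2269]), 2.13, 0.05092, (0.5168, 0.3343))] [(0.5318, 0.3225, array([0.2641, 0.2583]), 2.67, 0.06615, (0.5318, 0.3224))]
```

View pics/f.png

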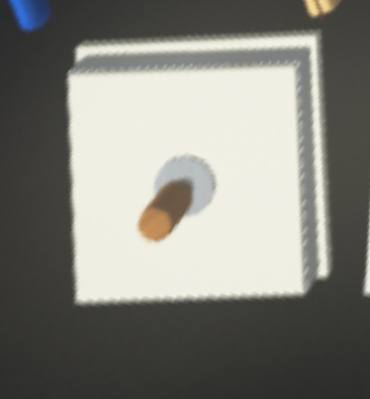

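Run:
```python
from h import *
Ps=np.load('Ps.npy');Pd=np.load('Pd.npy')
w=cv2.imread('pics/e_w.png')[:,:,::-1].copy();P=np.load('P_e.npy');sc=cv2.imread('pics/e_scene.png')[:,:,::-1].copy()
s=.0005;x1,y1=.78,.18
for n,i,p in(('w',w,P),('s',sc,Ps)):
  for th in (130,160,190):
    r=rectify(i,p,.132,.43,x1,-.19,y1,s);g=(cv2.cvtColor(r,7)>th).astype('uint8')
    g=cv2.morphologyEx(g,cv2.MORPH_OPEN,np.ones((25,25)))
    c=max(cv2.findContours(g,0,2)[0],key=cv2.contourArea);q=cv2.minAreaRect(c)
    print(n,th,x1-q[0][1]*s,y1-q[0][0]*s,np.array(q[1])*s,q[2])
print(unproj(Ps,[(274,231),(369,211),(399,281),(295,304)],.132))
cv2.imwrite('pics/g.png',cv2.resize(cv2.imread('pics/e_scene.png')[190:320,255:415],None,fx=4.5,fy=4.5,interpolation=2))
```

```text
w 130 0.6013384094238281 -0.009799804687500024 [0.23262459 0.23294637] 4.059346675872803
w 160 0.6013629455566407 -0.009668792724609382 [0.23126791 0.23180228] 4.085616588592529
w 190 0.6014543762207032 -0.009591537475585943 [0.23004974 0.23004741] 4.066318988800049
s 130 0.6032604064941407 -0.012051025390624998 [0.23500453 0.2384166 ] 3.994617223739624
s 160 0.6019253692626954 -0.011452728271484386 [0.23282726 0.23272345] 4.140885829925537
s 190 0.6018531494140625 -0.011102691650390628 [0.23069318 0.23024554] 4.042450428009033
[[ 0.49475649 -0.11528087]
 [ 0.50713223  0.11468703]
 [ 0.72510465  0.09014927]
 [ 0.70737553 -0.13402507]]
```

View pics/g.png

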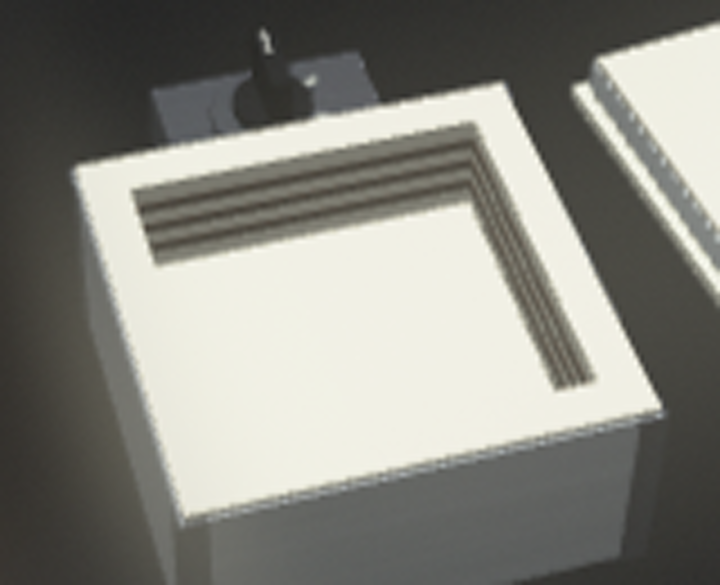

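```bash
cat >> h.py <<'E'
KX,KY,KYAW=.6016,-.0103,-4.06
def kpt(x,y):
    c,s=np.cos(np.radians(KYAW)),np.sin(np.radians(KYAW));return KX+c*x-s*y,KY+s*x+c*y
def look_flasks(name,yaw=131,at=(.60,-.40,.30)):
    robot.move_to(list(at),[180,0,yaw])
    im,P=snap('wrist',name);np.save('P_l.npy',P)
    d=recognise('flask1','wrist')
    out=[]
    for e in d:
        if e['p']<.3: continue
        # refine: circle of the top
        cx,cy,w,h=e['rect'];q=unproj(P,[(cx,cy)],.03)[0]
        out.append((q.round(3),round(e['p'],2),np.round(e['rect'])))
    return im,P,out
E
python3 - <<'E'
from h import *
fingers.gripper_to(0.9)
im,P,o=look_flasks('h_w')
print(robot.current_time_s(),robot.current_joint_positions().round(0));[print(x) for x in o]
print(whites(im,P,.055,(.36,.68,-.46,-.2),.001,.004),whites(im,P,.055,(.36,.68,-.46,-.2),.001,.004,th=190))
E
```

```text
17.2917 [ 15.  44.  45.  46. -30.  98.  87.]
(array([ 0.595, -0.314]), 0.9, array([365., 145.,  51.,  52.]))
(array([ 0.596, -0.385]), 0.58, array([324., 192.,  43.,  46.]))
(array([ 0.507, -0.38 ]), 0.57, array([268., 137.,  51.,  52.]))
[(0.5075, -0.3788, array([0.052 , 0.0505]), -0.0, 0.00206, (0.5077, -0.3784)), (0.5917, -0.383, array([0.0501, 0.0519]), -18.43, 0.00204, (0.5918, -0.3827)), (0.5935, -0.313, array([0.051, 0.05 ]), -0.0, 0.00201, (0.5933, -0.3131))] [(0.5063, -0.3788, array([0.0495, 0.0505]), -0.0, 0.00199, (0.5068, -0.3787)), (0.5917, -0.383, array([0.0501, 0.0519]), -18.43, 0.00204, (0.5918, -0.3827)), (0.5938, -0.3126, array([0.0499, 0.05  ]), 42.27, 0.00195, (0.5939, -0.3127))]
```

View pics/h_w.png

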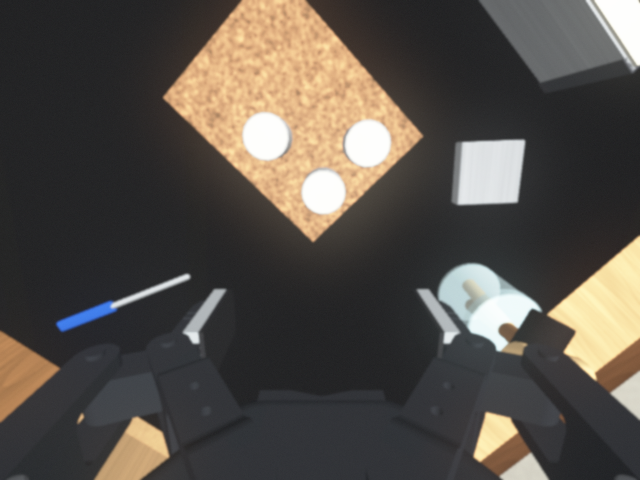

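```bash
cat >> h.py <<'E'
def pick(x,y,zt=.037,yaw=131):
    robot.move_to([x,y,.13],[180,0,yaw])
    hit=robot.line_to([x,y,zt],velocity=.12,f_stop=10)
    z=robot.current_tool_pos()[2]
    fingers.gripper_to(0,force=45)
    g=robot.current_finger_gap()
    f0=robot.current_contact_force()[2]
    robot.line_to([x,y,.09],velocity=.12)
    robot.line_to([x,y,.235],velocity=.2)
    print('pick hit',hit,'z',round(z,4),'gap',round(g,3),'fz',robot.current_contact_force()[2].round(2),'t',robot.current_time_s())
    return z
def place(x,y,zrel,yaw=131):
    # zrel: tcp height above flask underside
    robot.move_to([x,y,.235],[180,0,yaw])
    robot.line_to([x,y,.070+zrel+.012],velocity=.14)
    hit=robot.line_to([x,y,.070+zrel-.006],velocity=.025,f_stop=2.5)
    print('place hit',hit,'z',robot.current_tool_pos(),robot.current_contact_force().round(1))
    g=robot.current_finger_gap()
    fingers.gripper_to(min(g+.13,1))
    robot.line_to([x,y,.235],velocity=.2)
    print('t',robot.current_time_s())
E
python3 - <<'E'
from h import *
z=pick(.5937,-.3127)
place(*kpt(.042,.042),z-.003)
im,P=snap('wrist','i_w');snap('scene','i_s')
E
```

```text
pick hit False z 0.0381 gap 0.572 fz -3.24 t 20.825
place hit True z [0.64655615 0.02874038 0.10534697] [-0.7  0.3  4.7]
t 24.7167
```

View pics/i_w.png

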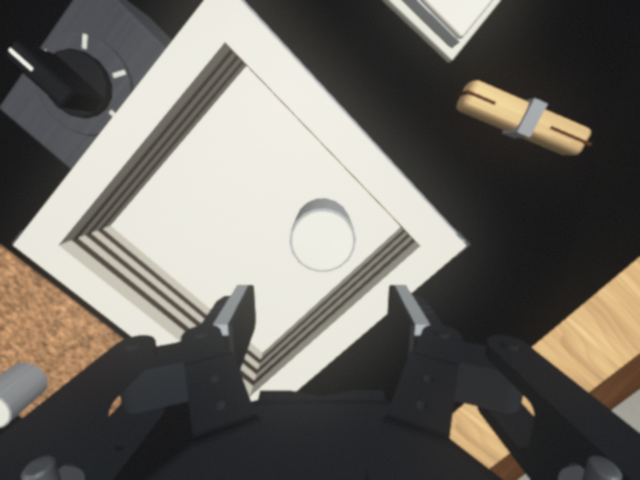

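View pics/i_s.png

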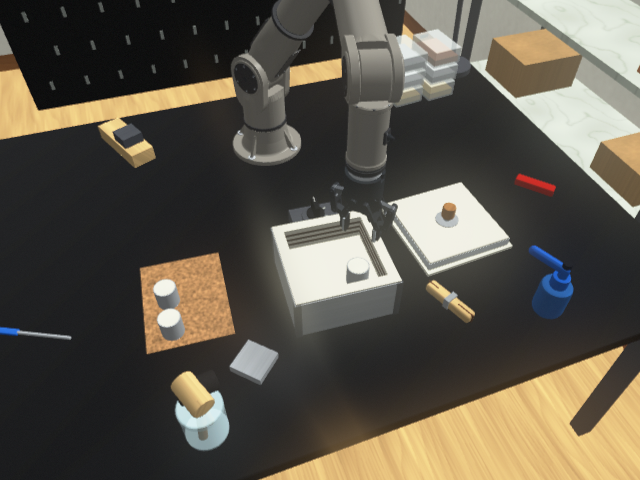

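Run:
```python
from h import *
im,P,o=look_flasks('j_w',at=(.60,-.40,.25)) if False else (None,None,None)
fingers.gripper_to(0.9)
im,P,o=look_flasks('j_w')
w=whites(im,P,.055,(.36,.68,-.46,-.2),.001,.004,th=190);print(w)
B=max(w,key=lambda e:e[0])
assert np.hypot(B[0]-.592,B[1]+.383)<.004 and len(w)==2
z=pick(B[0],B[1])
place(*kpt(.042,-.042),z-.003)
snap('scene','j_s')
fingers.gripper_to(0.9)
im,P,o=look_flasks('k_w')
w=whites(im,P,.055,(.36,.68,-.46,-.2),.001,.004,th=190);print(w)
A=w[0]
assert np.hypot(A[0]-.507,A[1]+.3785)<.004 and len(w)==1
z=pick(A[0],A[1])
place(*kpt(-.042,.0),z-.003)
snap('wrist','k_w2')
snap('scene','k_s')
```

```text
[(0.5063, -0.3787, array([0.0508, 0.0497]), -1.4, 0.002, (0.5069, -0.3787)), (0.5919, -0.383, array([0.0506, 0.0517]), -14.04, 0.00204, (0.5919, -0.3826))]
pick hit False z 0.0381 gap 0.575 fz -3.32 t 30.2917
place hit True z [ 0.64063858 -0.05501993  0.10538976] [-0.4 -0.3  4.1]
t 34.1417
[(0.5065, -0.3788, array([0.05  , 0.0505]), -0.0, 0.00201, (0.5069, -0.3787))]
pick hit False z 0.0379 gap 0.572 fz -3.33 t 39.475
place hit True z [ 0.55978397 -0.00719429  0.10526165] [-0.7 -0.1  4.5]
t 43.4583
```

View pics/k_w2.png

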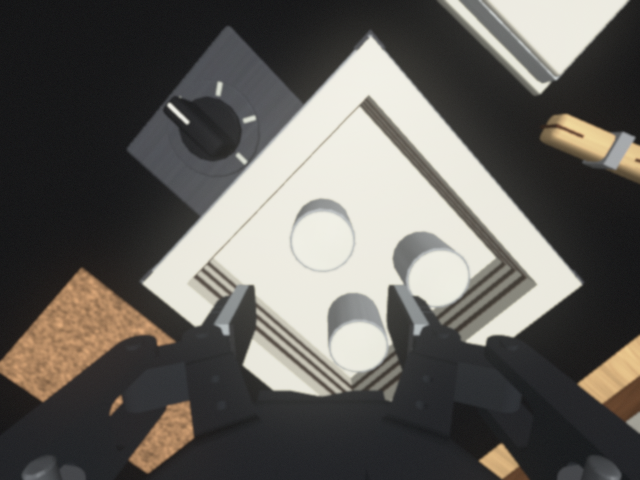

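View pics/k_s.png

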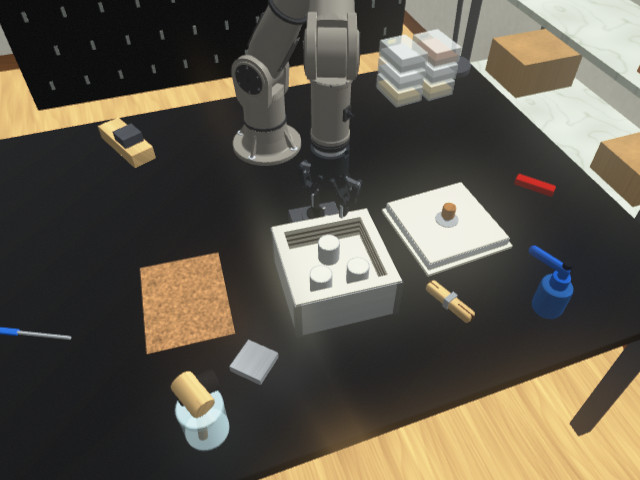

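Run:
```python
from h import *
fingers.gripper_to(0.75)
robot.move_to([.514,.27,.36],[180,0,92.8])
im,P=snap('wrist','l_w');np.save('P_l.npy',P)
sc,Ps=snap('scene','l_s')
for th in(180,200,215): 
  for i,p in((im,P),(sc,Ps)): print(th,whites(i,p,.04,(.33,.7,.17,.52),.03,.1,th=th))
cv2.imwrite('pics/l_r.png',rectify(im,P,.04,.33,.7,.12,.52)[:,:,::-1])
print(robot.current_time_s())
```

```text
180 [(0.5124, 0.3388, array([0.2329, 0.2339]), 2.51, 0.05374, (0.5127, 0.339))]
180 [(0.5173, 0.3328, array([0.2307, 0.2319]), 2.2, 0.05197, (0.517, 0.334))]
200 [(0.5124, 0.339, array([0.2319, 0.233 ]), 2.49, 0.05323, (0.5127, 0.3391))]
200 [(0.5167, 0.3345, array([0.2282, 0.2273]), 2.27, 0.05104, (0.5169, 0.3343))]
215 [(0.5123, 0.3392, array([0.231 , 0.2316]), 2.45, 0.05269, (0.5127, 0.3392))]
215 [(0.5164, 0.3345, array([0.2262, 0.2259]), 2.25, 0.05031, (0.5168, 0.3343))]
45.0583
```

View pics/l_w.png

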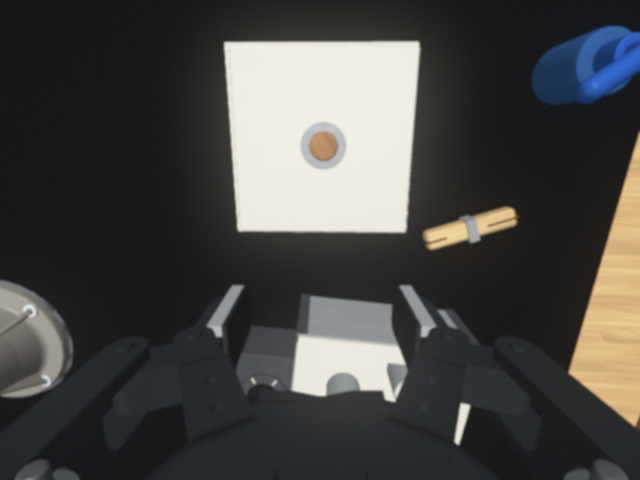

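View pics/l_r.png

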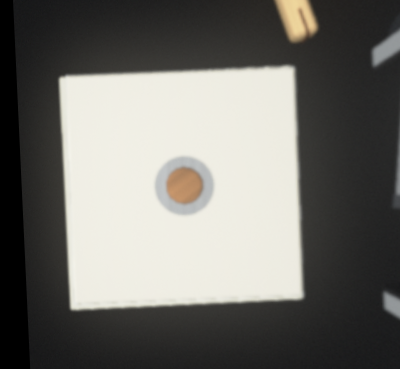

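Run:
```python
from h import *
x,y=.5137,.337
robot.move_to([x,y,.15],[180,0,92.8])
robot.line_to([x,y,.0685],velocity=.1,f_stop=8)
fingers.gripper_to(0,force=70)
z=robot.current_tool_pos()[2];print(z,robot.current_finger_gap())
robot.line_to([x,y,.10],velocity=.06)
robot.line_to([x,y,.28],velocity=.15)
print(robot.current_contact_force(),robot.current_torque())
robot.line_to([KX,KY,.28],[180,0,86.3],velocity=.15)
robot.line_to([KX,KY,.205],velocity=.1)
zr=.132+z-.010
snap('side','m_d0')
print(robot.line_to([KX,KY,zr-.005],velocity=.025,f_stop=4),robot.current_tool_pos(),robot.current_contact_force())
fingers.gripper_to(0.75)
robot.line_to([KX,KY,.30],velocity=.15)
robot.move_to([.57,-.06,.42],[180,0,82])
im,P=snap('wrist','m_w');np.save('P_m.npy',P)
snap('scene','m_s');snap('side','m_d')
for th in(130,160,190,210): print(th,whites(im,P,.162,(.42,.79,-.20,.18),.03,.1,th=th))
print(robot.current_time_s())
```

```text
0.06950793591217765 0.37624921781459586
[-0.03066168  0.16299315 -5.83627103] [ 0.02094297 -0.00319699 -0.09635141]
True [ 0.60155174 -0.01021857  0.19149071] [ 0.47235674 -0.21038982  6.5496963 ]
130 [(0.6078, -0.0478, array([0.2974, 0.2512]), -2.84, 0.06352, (0.6124, -0.0373))]
160 [(0.6083, -0.0475, array([0.2916, 0.2518]), -3.96, 0.06256, (0.6122, -0.0364))]
190 [(0.6083, -0.0337, array([0.2633, 0.2467]), -3.93, 0.06085, (0.6109, -0.0338))]
210 [(0.611, -0.0332, array([0.261, 0.239]), -4.09, 0.06024, (0.6108, -0.0336))]
55.4083
```

Run:
```python
import cv2,numpy as np
a=cv2.imread('pics/m_s.png')[180:340,250:420];b=cv2.imread('pics/m_d.png')[170:340,220:420]
cv2.imwrite('pics/m2.png',np.hstack([cv2.resize(a,(400,376),interpolation=2),cv2.resize(b,(400,376),interpolation=2)]))
```

View pics/m2.png

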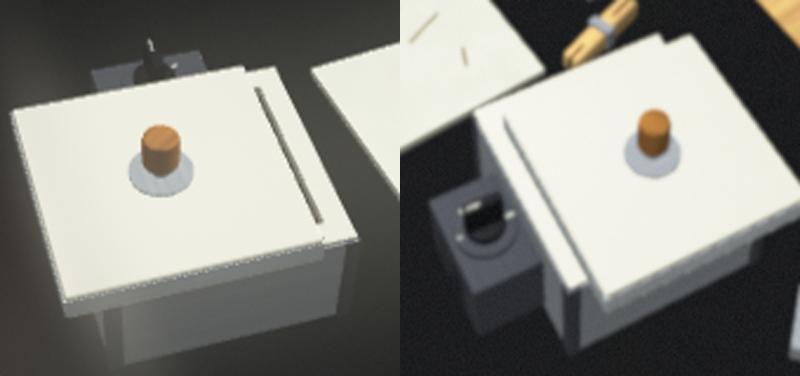

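View pics/m_w.png

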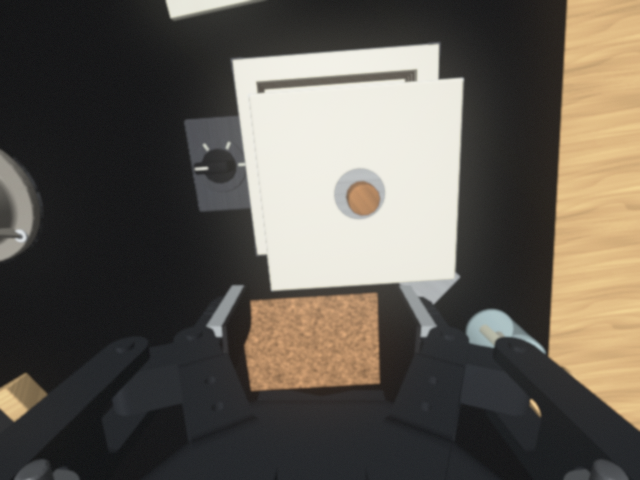

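Run:
```python
from h import *
P=np.load('P_m.npy');Ps=np.load('Ps.npy');Pd=np.load('Pd.npy')
for p,u in((P,(363,197)),(Ps,(318.4,236.5)),(Pd,(347.5,223.5))): print(unproj(p,[u],.208))
print(unproj(P,[(359.5,194)],.163), 'flange')
c=unproj(P,[(250,95),(463,78),(456,279),(271,291)],.162);print(c,c.mean(0))
im=cv2.imread('pics/m_w.png');cv2.imwrite('pics/m_r.png',rectify(im,P,.162,.45,.80,-.25,.15,.0006))
```

```text
[[ 0.61586016 -0.04808821]]
[[ 0.61392454 -0.05014185]]
[[ 0.61958535 -0.05015443]]
[[ 0.616936   -0.05161056]] flange
[[ 0.51280076  0.06971886]
 [ 0.7382351   0.05462908]
 [ 0.72411796 -0.17345683]
 [ 0.49394262 -0.15734749]] [ 0.61727411 -0.05161409]
```

View pics/m_r.png

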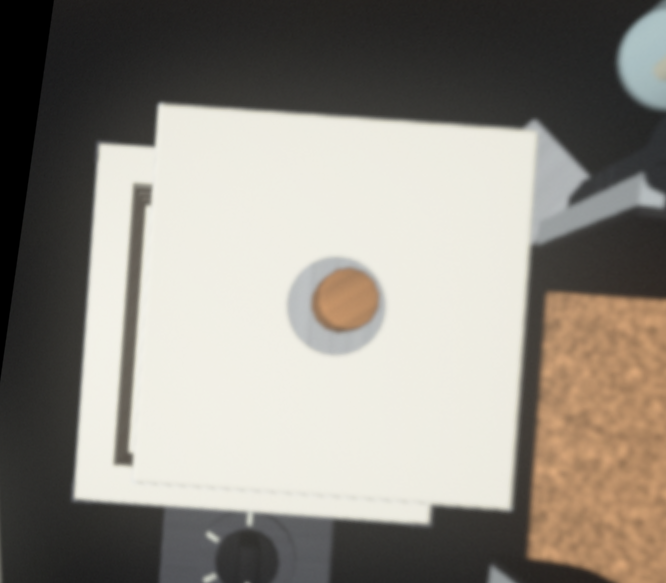

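Run:
```python
from h import *
x,y=.6165,-.0503
robot.move_to([x,y,.27],[180,0,86.2])
robot.line_to([x,y,.190],velocity=.12,f_stop=8)
fingers.gripper_to(0,force=70)
z=robot.current_tool_pos()[2];print(z,robot.current_finger_gap())
robot.line_to([x,y,.215],velocity=.06)
print(robot.current_contact_force(),robot.current_torque())
robot.line_to([KX,KY,.215],velocity=.08)
print(robot.line_to([KX,KY,z-.004],velocity=.025,f_stop=4),robot.current_tool_pos(),robot.current_contact_force())
fingers.gripper_to(0.75)
robot.line_to([KX,KY,.30],velocity=.15)
robot.move_to([.57,-.06,.42],[180,0,82])
im,P=snap('wrist','n_w');np.save('P_n.npy',P)
snap('scene','n_s');snap('side','n_d')
for th in(160,190,210):
    s=.0005;x1,y1=.79,.18
    r=rectify(im,P,.162,.42,x1,-.20,y1,s);g=(cv2.cvtColor(r,7)>th).astype('uint8')
    g=cv2.morphologyEx(g,cv2.MORPH_OPEN,np.ones((31,31)))
    c=max(cv2.findContours(g,0,2)[0],key=cv2.contourArea);q=cv2.minAreaRect(c)
    print(th,x1-q[0][1]*s,y1-q[0][0]*s,np.array(q[1])*s,q[2])
print(robot.current_time_s())
a=cv2.imread('pics/n_s.png')[180:340,250:420];b=cv2.imread('pics/n_d.png')[170:340,220:420]
cv2.imwrite('pics/n2.png',np.hstack([cv2.resize(a,(400,376),interpolation=2),cv2.resize(b,(400,376),interpolation=2)]))
```

```text
0.19124069787504158 0.3782924732794365
[ 0.04636542  0.57403486 -6.32754692] [-0.0096341   0.03185825  0.00261524]
True [ 0.6014195  -0.0101401   0.19119959] [ 0.19203976 -0.36909397  6.79195825]
160 0.601737548828125 -0.010822845458984376 [0.22892633 0.22887251] 4.1149091720581055
190 0.6018014221191407 -0.01049877929687501 [0.2273512  0.22739082] 4.166504859924316
210 0.6018933410644531 -0.010323394775390626 [0.22621954 0.22612968] 4.122297763824463
61.45
```

View pics/n2.png

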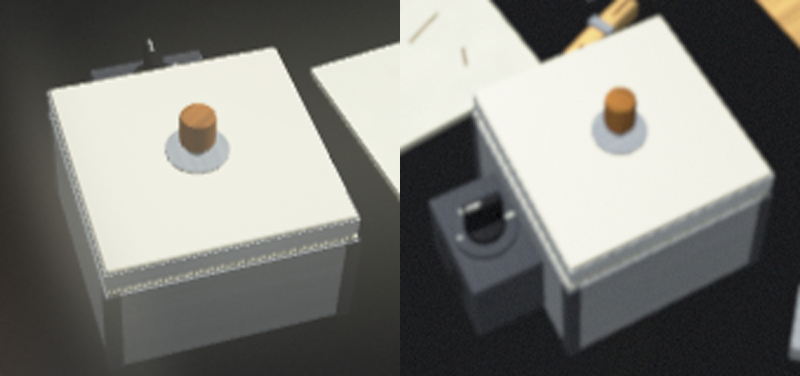

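View pics/n_w.png

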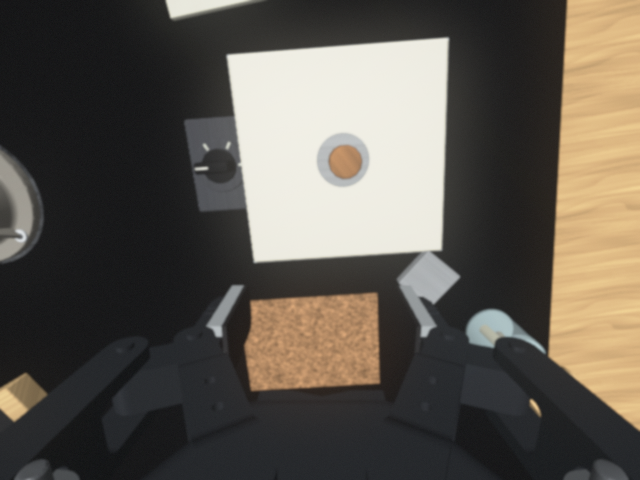

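Run:
```python
from h import *
print('nominal',kpt(-.155,0))
fingers.gripper_to(0.5)
robot.move_to([.447,.001,.27],[180,0,176])
print(robot.current_joint_positions().round(0),robot.current_time_s())
im,P=snap('wrist','o_w');np.save('P_o.npy',P)
print([(np.round(d['rect'],1),d['p']) for d in recognise('dial_grip','wrist')])
cv2.imwrite('pics/o_r.png',rectify(im,P,.144,.40,.50,-.05,.05,.0002)[:,:,::-1])
```

```text
nominal (np.float64(0.44698897955419825), np.float64(0.0006741677000064398))
[-54.   6.  58. 101.  -6.  76.  90.] 62.9583
[(array([322.8, 227.8,  48.9,  61.7]), 0.59)]
```

View pics/o_w.png

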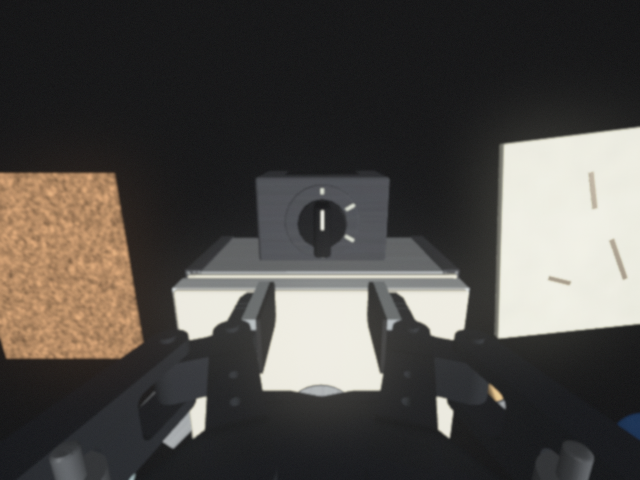

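View pics/o_r.png

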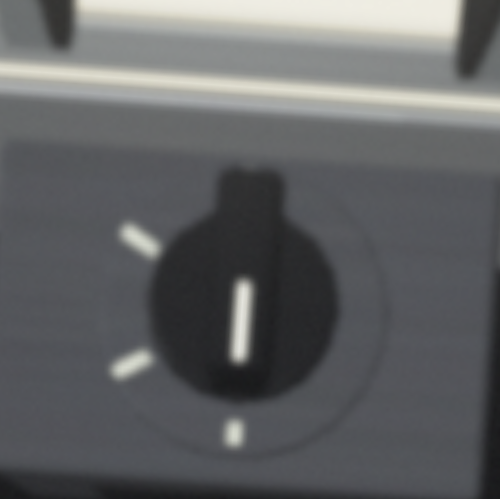

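Run:
```python
from h import *
x,y=.4468,.0007;z=.135
fingers.gripper_to(0.45)
robot.line_to([x,y,.17],[180,0,175.94],velocity=.12)
print(robot.line_to([x,y,z],velocity=.06,f_stop=6),robot.current_tool_pos())
fingers.gripper_to(0,force=40)
print(robot.current_finger_gap(),robot.current_contact_force(),robot.current_torque())
y0=175.94
for k in range(1,9):
    robot.line_to([x,y,z],[180,0,y0-60.16*k/8],velocity=.1)
print(robot.current_eef_rot(),robot.current_tool_pos(),robot.current_contact_force(),robot.current_torque())
robot.pause(.2)
fingers.gripper_to(0.4)
print(robot.current_contact_force())
robot.line_to([x,y,.20],velocity=.1)
robot.line_to([x-.03,y,.30],[180,0,150],velocity=.2)
im,P=snap('wrist','p_w');np.save('P_p.npy',P)
cv2.imwrite('pics/p_r.png',rectify(im,P,.144,.40,.50,-.05,.05,.0002)[:,:,::-1])
print(robot.current_time_s())
```

```text
False [0.44689261 0.00053591 0.13496471]
0.15546751354029842 [-0.02409074  1.59560223  3.66667054] [ 0.20865336  0.14178087 -0.02397855]
[-1.79947724e+02 -9.07269798e-03  1.15911567e+02] [4.46535109e-01 1.91464661e-04 1.35467940e-01] [-2.14861223e+00 -4.41401292e-03  6.94182459e+00] [ 0.0338977   0.61755174 -0.00753666]
[-0.17001448 -0.14436869 -0.44844617]
69.7333
```

View pics/p_w.png

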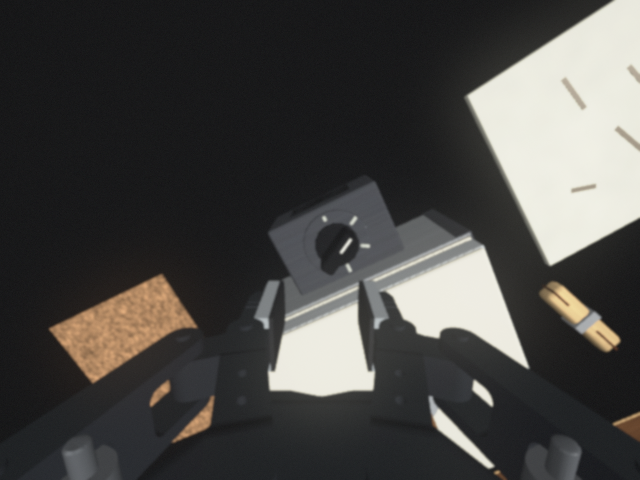

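View pics/p_r.png

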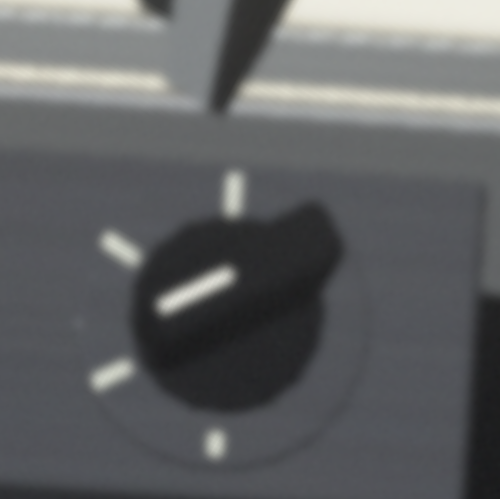

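Run:
```python
from h import *
for n,box in(('o',(200,300,270,375)),('p',(145,250,260,320))):
    im=cv2.imread(f'pics/{n}_w.png');P=np.load(f'P_{n}.npy')
    g=cv2.cvtColor(rectify(im,P,.1445,.40,.50,-.05,.05,.0002),6)
    a,b,c,d=box;m=(g[c:d,a:b]>130).astype('uint8');ct=max(cv2.findContours(m,0,2)[0],key=cv2.contourArea)
    q=cv2.fitLine(ct,2,0,.01,.01).ravel();print(n,np.degrees(np.arctan2(-q[0],q[1])),q)
im,P=snap('scene','q_s');snap('side','q_d')
```

```text
o -175.51318 [ 0.0782296  -0.99693537 40.857143   51.34694   ]
p -115.67594 [ 0.90125906 -0.43328062 49.875      30.929688  ]
```

View pics/q_s.png

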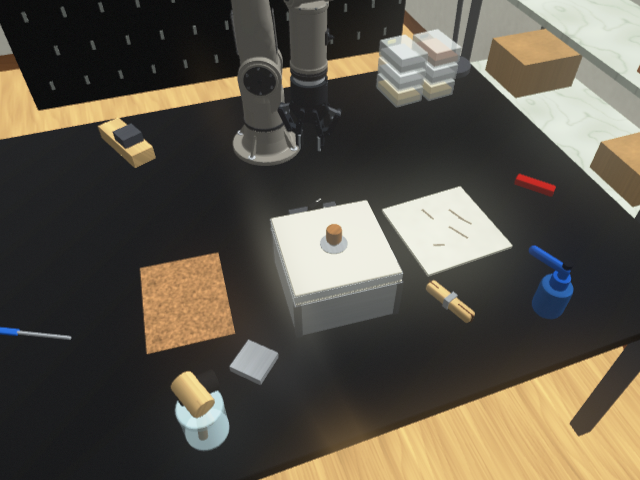

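View pics/q_d.png

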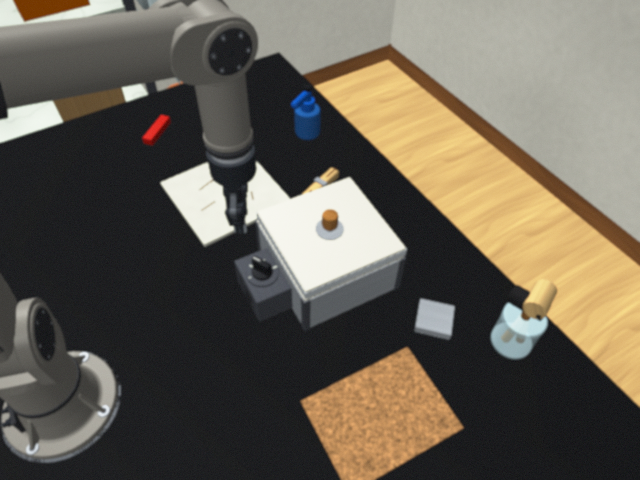

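Run:
```python
from h import *
workorder.close_job();print(robot.current_time_s())
```

```text
the job is handed in; nothing more can be done
the job is handed in; nothing more can be done
```

The kiln is loaded and closed, the dial is turned to low, and I handed the job in at about 70 s.

- **Lid off:** I lifted the lid by its knob and laid it flat on the soldering tile. Its centre and angle measured within a few mm and about half a degree of the tile's.
- **Kiln posts:** there were none. The overhead picture and the scene picture both showed an empty chamber.
- **Flasks:** all three stood on the mat (the fourth place was empty). I set each one upright on the kiln floor; contact forces were 4–5 N, and pictures afterwards showed all three standing.
- **Lid back on:** just after I first put it back, the lid was knocked about 15 mm and 40 mm aside. I picked it up again and re-placed it. It then measured within 1 mm and 0.1° of the rim, which is within the 2 mm calibration.
- **Dial:** the pointer turned 59.8° clockwise by camera, against 60.2° for low.
- **Last look:** the lid was flush, the mat was empty, the block and clamp had not visibly moved, and the gripper was clear of everything.

No final check failed. The only disagreement was 2–5 mm between the cameras on positions such as the lid on the tile and its knob.

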